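# Latch the seed tray into its caddy

## Task

Put the orange seed tray into the green caddy's bay and press it gently down until the push-push latch catches; take the hand away and make sure the tray stays down instead of springing back up, pressing again if it does not. Never force the latch (more than 20 N is too much), and leave the pots, tools and other things where they are.

Things in the scene. Friction and masses are not known exactly. Their poses are not given: they have to be found in the camera images.
- tray: loose orange seed tray, 0.2 to 0.33 kg: an open box 100 (own x) by 76 (own y) by 28 mm tall, walls 3 mm, with one low cross wall and an upright fin in its middle to hold it by. Origin: centre of the underside; z up. It fits the bay either way round. Unpressed in the bay its underside is 62.5 mm and its top edge 90.5 mm above the bench.
- fin_top (a point): centre of the top of the tray's fin, 92 mm above the tray's underside. The fin is 44 mm long (tray x), 14 mm thick (tray y) and rises from the tray's floor; pinch it across its thickness, or press on its top.
- caddy: green seed caddy screwed to the bench, 111 (own x) by 87 mm outside, with one open-topped bay 103 (own x) by 79 (own y) mm centred on its origin, 1.5 mm larger than the tray on each side. On its +x side a grey latch housing (out to x = 86 mm) and the clear lid, folded right back (out to x = 118 mm, below 72 mm). Origin: on the bench under the bay's centre; z up.
- bay_mouth (a point): centre of the bay's mouth, at rim height, 74 mm above the bench; axes as the caddy's. Above the rim a lead-in lip flares outwards, 30 degrees off vertical, up to 84 mm above the bench, and guides a tray that is some 5 mm off.
- platform: grey sprung platform, 90 by 66 mm, in the bay, that carries the tray and moves straight down up to 42 mm. Origin: the caddy's origin while up, sinking with it; top face 62.5 mm above that. Pressing the tray takes 2 to 4 N at first, then 0.1 N more per mm (60 N per m/s more while moving). A load on it above 23 N (20 N by hand plus the tray) harms the latch.
- latch_housing (a point): top of the closed housing, 70 mm above the bench, with the push-push latch. It catches when pressed 18 to 36 mm down, a depth that differs each time and cannot be seen; 1 to 4 mm further a rubber buffer resists at 6 N per mm, so press slowly. Pressed to 12 to 15 N it is sure to catch: let go, it rises about 9 mm and stays 12 to 29 mm below free height. A second such press lets it spring right up.
- pot0: white ceramic plant pot, 100 mm across at the top, 85 mm tall, standing; origin under its centre; leave alone
- pot1: white ceramic plant pot, 100 mm across at the top, 85 mm tall, standing; origin under its centre; leave alone
- pot2: white ceramic plant pot, 100 mm across at the top, 85 mm tall, standing; origin under its centre; leave alone
- fork: yellow plastic hand fork lying flat, 245 mm long, up to 75 mm wide, 24 mm thick; origin on the bench under it; leave alone
- tamper: wooden soil tamper standing on its 72 mm disc, 104 mm tall; origin under its centre; leave alone
- cup: small blue ceramic cup, 56 mm across, 70 mm tall; origin under its centre; leave alone
- jar: glass jar with white cap, 60 mm across, 85 mm tall; origin under its centre; leave alone

How it is judged:
On the way, in this order (a step that is already met when the one before it is completed fails the run):
1. the tray stands square in the bay's mouth on the raised platform (horizontal distance between tray and bay_mouth below 0.004 m and angle between tray's own z axis and vertical below 0.06 rad and angle between the x axis of tray and the x axis of caddy, either way round below 0.12 rad and z of tray in the frame of caddy between 0.054 and 0.067 m), for 0.05 s.
2. the tray is pressed at least 11 mm down (horizontal distance between tray and bay_mouth below 0.004 m and angle between tray's own z axis and vertical below 0.06 rad and z of tray in the frame of caddy below 0.0515 m), for 0.05 s.
At the end, for the whole second after the job is handed in: The tray is in the bay, centred within 4 mm, upright within 0.06 rad and square within 0.12 rad, and held down by the latch with nothing pressing it: its underside at least 10 mm below the free height of 62.5 mm above the bench (and above 26 mm), at rest (horizontal distance between tray and bay_mouth below 0.004 m and angle between tray's own z axis and vertical below 0.06 rad and angle between the x axis of tray and the x axis of caddy, either way round below 0.12 rad and z of tray in the frame of caddy between 0.026 and 0.0525 m and linear speed of tray below 0.02 m/s); the robot touches nothing.
It fails at once if the tray is pressed on the platform with more than 23 N (contact force between tray and platform above 23 N).
It fails at once if a pot, tool, cup or jar is shifted by more than 25 mm (distance of any of pot0, pot1, pot2, fork, tamper, cup, jar from where it was at the start of the episode above 0.025 m).
It also fails if it takes over 64 s, if anything falls off the work surface, if the arm or the gripper's body presses on something with over 40 N, if the wrist force passes 120 N, or if a joint passes its speed limit or range.

## Robot

A 7-joint arm with a two-finger parallel gripper is mounted at the origin on the work surface. World frame = base frame: x ahead of the robot, y to its left, z up, the work surface at z = 0. Lengths are in m, angles in rad, forces in N, time in s.
With the tool pointing down it reaches from about 0.4 to 0.85 m from the base axis. Payload 4.5 kg.
Tool frame: the origin (TCP) lies on the centre line of the jaws, within the pads' length; the fingertips stand r.tips_ahead ahead of it and the grasp point (between the pads) is the TCP (r.tips_ahead is the distance from the TCP to the fingertips, in m); z points along the fingers, y is the direction in which the jaws open and shut (so a half turn about z gives the same grasp; the last joint's range is limited). The gripper opens to 88 mm and grips with 3 to 60 N. Pads are 18 mm wide; open, the fingers measure 123 mm over their backs; the gripper's body (75 mm by 187 mm) begins 45 mm behind the grasp point.
Start: joints at [-1.255, 0.689, -0.195, 1.565, 0.157, 0.902, -0.215], TCP at [0.174, 0.6, 0.258] pointing down, gripper open.
Joint ranges: [-3.01, 3.01], [-0.46, 2.08], [-1.47, 1.51], [0.13, 2.56], [-1, 4.14], [0.04, 2.09], [-2.66, 2.66]. Speed limits (rad/s): [2.57, 2.57, 3.14, 3.14, 3.14, 3.14, 3.14].

## Interface

Orientations are given as a unit quaternion [x, y, z, w].
In Python, from plant import r gives the robot as it stands.
- The arm moves only by the shell command python3 -m inch 'ROWS' [FORCE]. ROWS is JSON, a list of rows, each a list of 5 numbers: the shift along the world's x, y, z in units of 25 mm (1.0 is 25 mm), then the turn about the world's z in units of 6 degrees (1.0 is 6 degrees), then the finger opening in mm, from 0 to 88.1. A call has 1 to 5 rows; each row shifts and turns the commanded pose from where the row before left it; what a row does not reach is not made up. A row lasts 1/10 s, in which the tool goes at most 50 mm and 8.59 degrees, less where a joint would pass 70% of its speed; a pose out of reach is approached as far as the arm can. A call is refused whole if a number of a shift passes 1 or a number of a turn 1, either way. A call with a gripper value outside its range is refused whole. The fingers move at their own pace and stop on an object; FORCE is the grip in N (left out, the last holds). Time passes only in rows, so rows that do not move let the fingers close. It gives the time, the measured TCP pose, the force and the opening at its end, in the units of the state.
- r.get_state(): the state, without advancing time (a new reading comes with each control period).
- r.snapshot(name): name is "scene" or "top"; returns a dict with "pixels" (480x640x3 uint8, red, green, blue), "range_z" (480x640 float32, m along the optical axis (not along the pixel's ray), 0 where there is no reading), "K" (3x3 intrinsics, pixels), "position" and "attitude" of the camera in the world. Camera axes: x right, y up, looking along -z (the intrinsics and any distortion apply to the point x, -y, -z); pixel columns grow to the right and rows downward; lengths in m; the calibration is good to about 2 mm. A picture is of the moment at which its call begins.
- r.finish_job(): hands the job in, once; it reports no verdict.
The state is a dict: "clock": time; "q": joint angles; "qd": joint speeds; "joint_torque": joint torques, N m; "tool_pos": TCP position; "eef_rot": TCP orientation; "contact_force": force on the tool from outside, world axes, zero at the start; "moment": the same for the moment, N m; "opening": opening from 0.0 (shut) to 1.0 (fully open).
Only numpy, scipy, OpenCV 4.12 (cv2) and the standard library are available. Lean on these libraries where they do the work, as an engineer would, in place of code of your own. Each camera call takes 0.05 s, during which the arm holds its last target. There are 200 camera calls.

## Working session

There is one attempt and no reset: what is moved stays moved. The work goes in short steps, Python scripts to look and compute and a shell command to move; the robot and the scene stay as the last step left them, time stands still between calls to the robot, and variables do not carry over. Pictures are saved under pics/ and viewed, about 8 in all and at most 12, crops included, and the job is handed in when it is done.

```bash
ls; mkdir -p pics; python3 - <<'E'
from plant import r
import cv2,pickle
s=r.get_state();print({k:s[k] for k in("clock","tool_pos","eef_rot","contact_force","opening")},r.tips_ahead)
for n in("scene","top"):
    d=r.snapshot(n);pickle.dump(d,open(n+".pkl","wb"));cv2.imwrite(f"pics/{n}0.png",d["pixels"][...,::-1]);print(n,d["position"],d["attitude"],d["K"])
E
```

```text
pics
{'clock': 0.0, 'tool_pos': array([0.17368466, 0.59977973, 0.25692835]), 'eef_rot': array([ 1.40389256e-01,  9.90095979e-01, -8.96886129e-04, -6.59363741e-05]), 'contact_force': array([-0.16842775, -0.76918139, -0.09234716]), 'opening': 0.9997962010404989} 0.019
scene [1.31371491 0.26297378 1.02128569] [0.19971577 0.27907773 0.76964516 0.53840093] [[447.80158618   0.         324.91326992]
 [  0.         447.80158618 237.32270538]
 [  0.           0.           1.        ]]
top [0.31748359 0.01202505 1.32036949] [-0.07425967  0.08239608  0.7277715  -0.67679024] [[564.37852097   0.         319.00232302]
 [  0.         564.37852097 251.10788746]
 [  0.           0.           1.        ]]
```

View pics/scene0.png

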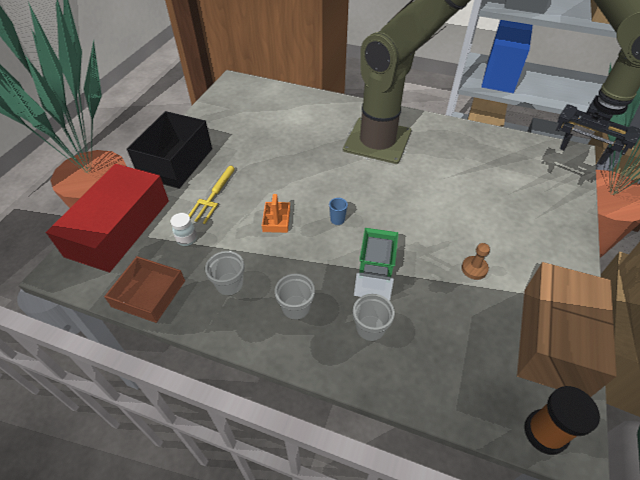

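View pics/top0.png

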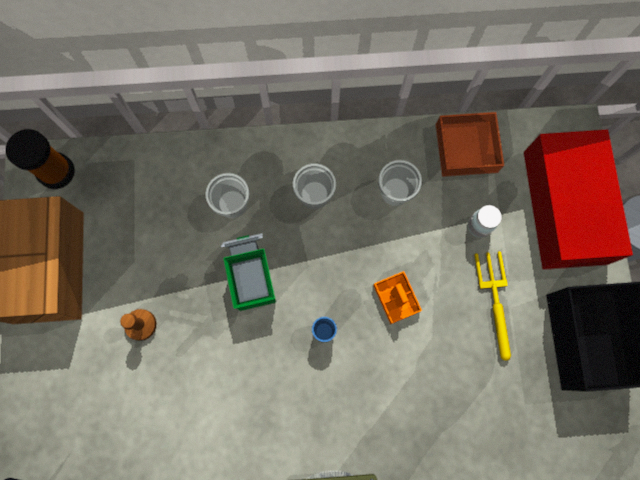

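Scene view: orange tray with its fin at about (277,215), green caddy at (379,252) with the lid folded towards the bottom. Top view: tray at (397,298), caddy at (249,279) with housing/lid above it at (243,245), cup at (324,329), tamper at (138,325).

```bash
cat > h.py <<'E'
import numpy as np,cv2
from scipy.spatial.transform import Rotation as R
def cloud(d):
    K=d["K"];v,u=np.mgrid[:480,:640];z=d["range_z"]
    c=np.stack([(u-K[0,2])/K[0,0]*z,-(v-K[1,2])/K[1,1]*z,-z],-1)
    return c@R.from_quat(d["attitude"]).as_matrix().T+d["position"]
def masks(d):
    h=cv2.cvtColor(d["pixels"],cv2.COLOR_RGB2HSV);H,S,V=[h[...,i].astype(int) for i in range(3)]
    return {"orange":(H>6)&(H<16)&(S>190)&(V>120),"green":(H>45)&(H<85)&(S>120)}
def ray(d,u,v,z):
    K=d["K"];w=R.from_quat(d["attitude"]).apply([(u-K[0,2])/K[0,0],-(v-K[1,2])/K[1,1],-1])
    return d["position"]+w*(z-d["position"][2])/w[2]
def rect(p):
    (c,s,a)=cv2.minAreaRect((p[:,:2]*1000).astype(np.float32))
    if s[0]<s[1]: a+=90
    return np.round(c,1),np.round(sorted(s),1),round((a+90)%180-90,1),len(p)
E
python3 - <<'E'
from h import *;import pickle
for n in("top","scene"):
    d=pickle.load(open(n+".pkl","rb"));P=cloud(d);m=masks(d);z=P[...,2]
    near=(P[...,0]>.3)&(P[...,0]<.9)&(abs(P[...,1])<.5)
    o=P[m["orange"]&near];g=P[m["green"]&near]
    print(n,"orange z",np.round(np.percentile(o[:,2],[0,50,100]),3),"green",np.round(np.percentile(g[:,2],[0,50,100]),3))
    for nm,q,lo,hi in(("trayrim",o,.018,.036),("tray low",o,-.01,.036),("fintop",o,.084,.1),("fin",o,.045,.1),("caddy>78",g,.078,.09),("caddy all",g,.0,.09)):
        w=q[(q[:,2]>lo)&(q[:,2]<hi)]
        if len(w)>3: print(nm,*rect(w))
    for nm,c in(("cup",(324,329)),("tamper",(138,325)),("pot",(315,185)),("jar",(487,220)),("lid",(242,240))):
        if n=="top": print(nm,np.round(P[c[1],c[0]],3))
E
```

```text
top orange z [-0.005  0.007  1.32 ] green [-0.008  0.073  1.32 ]
trayrim [467.  103.8] [110.4 674.2] -86.1 422
tray low [560.2 -68.3] [ 342.2 1001.1] -62.8 2372
fintop [474.5 113. ] [ 41.5 623.9] -87.7 101
fin [575.7 -78.3] [303.7 990.6] -61.7 278
caddy>78 [546.1 147.5] [ 93.3 118.3] 8.9 395
caddy all [575.4 157.5] [104.  179.4] 8.9 1128
cup [ 0.428 -0.012  0.003]
tamper [0.462 0.4   0.061]
pot [ 0.78  -0.016  0.005]
jar [ 0.64  -0.399  0.086]
lid [0.644 0.163 0.045]
scene orange z [0.009 0.023 0.094] green [0.002 0.074 0.088]
trayrim [ 481.5 -189.4] [73.1 86.4] 18.4 17
tray low [ 489.3 -187.1] [ 74.1 102.4] 18.1 28
fintop [ 485.8 -187.5] [10.8 31.3] 7.6 8
fin [ 485.8 -187.5] [10.8 31.3] 7.6 8
caddy>78 [545.5 147. ] [ 90.8 122. ] 9.3 227
caddy all [545.5 147. ] [ 90.8 122. ] 9.3 635
```

```bash
python3 - <<'E'
from h import *;import pickle
for n in("top","scene"):
    d=pickle.load(open(n+".pkl","rb"));P=cloud(d);x,y,z=np.moveaxis(P,-1,0)
    h=cv2.cvtColor(d["pixels"],cv2.COLOR_RGB2HSV);m=(h[...,0]<20)&(h[...,1]>150)
    near=m&(abs(x-.485)<.11)&(abs(y+.185)<.11)&(z<.11)
    for nm,lo,hi in(("rim",.02,.034),("fintop",.086,.099),("fin",.045,.099)):
        w=P[near&(z>lo)&(z<hi)]; print(n,nm,*(rect(w) if len(w)>3 else [len(w)]))
    if n=="top":
        v,u=np.where(near&(z>.086)); print(u.mean(),v.mean(),np.round(ray(d,u.mean(),v.mean(),.092),4))
E
```

```text
top rim [ 487.7 -187.5] [ 76.8 100. ] 18.6 279
top fintop [ 487.2 -187.4] [14.8 43. ] 16.0 123
top fin [ 487.  -187.6] [14.9 43.6] 18.2 200
401.9837398373984 293.0 [ 0.4869 -0.1873  0.092 ]
scene rim [ 487.8 -187.7] [ 73.6 108.5] 18.6 206
scene fintop [ 489.1 -186.9] [13.5 44.4] 13.1 53
scene fin [ 490.2 -187.3] [13.9 45.8] 17.5 118
```

Tray centre is (0.4875, -0.1875) with its x axis at 18.6°. Caddy centre is (0.546, 0.147) at 9.2°. The jaw axis is at 73.9° and needs +34.7° (5.8 units).

```bash
I="python3 -m inch"
python3 -m inch '[[1,-1,0,0.5,88],[1,-1,0,0.5,88],[1,-1,0,0.5,88],[1,-1,0,0.5,88],[1,-1,0,0.5,88]]'
python3 -m inch '[[1,-1,0,0.5,88],[1,-1,0,0.5,88],[1,-1,0,0.5,88],[1,-1,0,0.5,88],[1,-1,0,0.5,88]]'
python3 -m inch '[[1,-1,0,0.4,88],[1,-1,0,0.4,88],[0.5,-1,0,0,88],[0,-1,0,0,88],[0,-1,0,0,88]]'
python3 -m inch '[[0,-1,0,0,88],[0,-1,0,0,88],[0,-1,0,0,88],[0,-1,0,0,88],[0,-1,0,0,88]]'
python3 -m inch '[[0,-1,0,0,88],[0,-1,0,0,88],[0,-1,0,0,88],[0,-1,0,0,88],[0,-1,0,0,88]]'
python3 -m inch '[[0,-1,0,0,88],[0,-1,0,0,88],[0,-1,0,0,88],[0,-1,0,0,88]]'
python3 -m inch '[[0,0,0,0,88],[0,0,0,0,88],[0,0,0,0,88]]'
```

```text
clock: 0.6
tool_pos: [0.2996, 0.474, 0.2574]
eef_rot: [0.009, 1.0, -0.0, -0.0]
contact_force: [-0.9, 0.9, 0.1]
opening: 0.998
clock: 1.1
tool_pos: [0.4245, 0.349, 0.2574]
eef_rot: [-0.122, 0.993, -0.0, -0.0]
contact_force: [-0.4, -0.5, -0.9]
opening: 0.999
clock: 1.6
tool_pos: [0.4865, 0.2239, 0.2572]
eef_rot: [-0.162, 0.987, -0.0, -0.0]
contact_force: [0.2, -0.5, 0.4]
opening: 0.997
clock: 2.1
tool_pos: [0.486, 0.0992, 0.2575]
eef_rot: [-0.162, 0.987, -0.0, -0.0]
contact_force: [0.3, 0.3, -0.6]
opening: 1.0
clock: 2.6
tool_pos: [0.486, -0.0257, 0.2575]
eef_rot: [-0.162, 0.987, 0.0, -0.0]
contact_force: [0.2, -0.6, 0.0]
opening: 0.998
clock: 3.0
tool_pos: [0.4859, -0.1257, 0.2575]
eef_rot: [-0.162, 0.987, 0.0, -0.0]
contact_force: [-0.4, 0.2, -0.0]
opening: 0.998
clock: 3.3
tool_pos: [0.4863, -0.1231, 0.2577]
eef_rot: [-0.163, 0.987, 0.001, 0.0]
contact_force: [0.3, 0.4, -0.2]
opening: 1.001
```

```bash
python3 -m inch '[[0.05,-0.9,0,0,88],[0,-0.9,0,0,88],[0,-0.78,0,0,88],[0,0,-1,0,88],[0,0,-1,0,70]]'
python3 -m inch '[[0,0,-1,0,60],[0,0,-1,0,50],[0,0,-1,0,40],[0,0,-1,0,40],[0,0,-0.7,0,40]]'
python3 -m inch '[[0,0,-0.48,0,40],[0,0,0,0,40],[0,0,0,0,40]]'
python3 - <<'E'
from plant import r
from h import *
s=r.get_state();print(s["tool_pos"],s["eef_rot"],s["opening"])
d=r.snapshot("scene");cv2.imwrite("pics/s1.png",cv2.resize(d["pixels"][130:300,190:420,::-1],None,fx=3,fy=3))
E
```

```text
clock: 3.8
tool_pos: [0.4884, -0.1885, 0.2077]
eef_rot: [-0.162, 0.987, -0.0, 0.001]
contact_force: [-0.2, -0.0, 0.1]
opening: 0.932
clock: 4.3
tool_pos: [0.4876, -0.1872, 0.0889]
eef_rot: [-0.163, 0.987, 0.001, -0.0]
contact_force: [0.6, 0.3, -0.3]
opening: 0.477
clock: 4.6
tool_pos: [0.488, -0.1885, 0.0786]
eef_rot: [-0.163, 0.987, 0.0, 0.0]
contact_force: [-0.0, -0.1, 0.3]
opening: 0.455
[ 0.48800776 -0.18851835  0.07863369] [-1.62573374e-01  9.86696418e-01  6.69006369e-05  2.67686485e-04] 0.45489885711194317
```

View pics/s1.png

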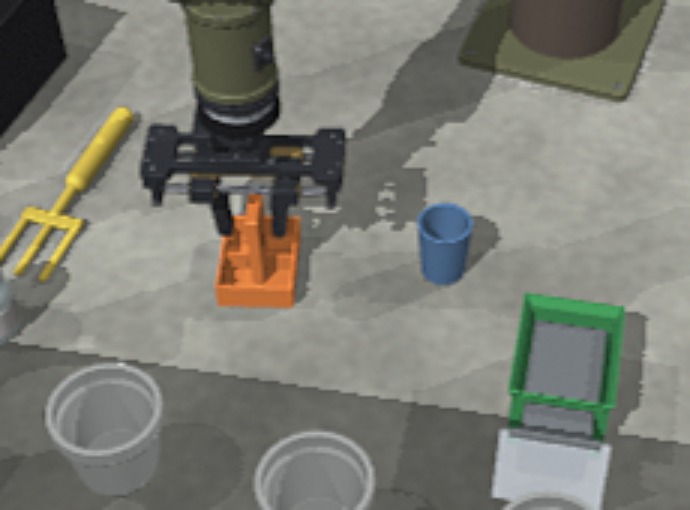

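The fingers straddle the fin (crop ~(255,215)). Now grip and lift.

```bash
python3 -m inch '[[0,0,0,0,0],[0,0,0,0,0],[0,0,0,0,0],[0,0,0,0,0],[0,0,0,0,0]]' 30
python3 -m inch '[[0,0,0.4,0,0],[0,0,0.8,0,0],[0,0,0.8,0,0],[0,0,0.8,0,0],[0,0,0.8,0,0]]'
python3 -m inch '[[0,0,0.8,0,0],[0,0,0.8,0,0],[0,0,0.4,0,0],[0,0,0,0,0],[0,0,0,0,0]]'
```

```text
clock: 5.15
tool_pos: [0.4875, -0.1888, 0.0786]
eef_rot: [-0.162, 0.987, 0.0, 0.0]
contact_force: [-0.8, 2.8, 4.4]
opening: 0.154
clock: 5.65
tool_pos: [0.4871, -0.1895, 0.1693]
eef_rot: [-0.162, 0.987, -0.0, -0.0]
contact_force: [0.1, -0.9, -2.3]
opening: 0.158
clock: 6.15
tool_pos: [0.487, -0.1893, 0.2177]
eef_rot: [-0.162, 0.987, 0.0, -0.001]
contact_force: [-1.2, -0.4, -2.4]
opening: 0.154
```

```bash
python3 -m inch '[[0.1,0.4,0,-0.1,0],[0.15,0.8,0,-0.1,0],[0.15,0.9,0,-0.1,0],[0.15,0.9,0,-0.1,0],[0.15,0.9,0,-0.1,0]]'
python3 -m inch '[[0.15,0.9,0,-0.1,0],[0.15,0.9,0,-0.1,0],[0.15,0.9,0,-0.1,0],[0.15,0.9,0,-0.1,0],[0.15,0.9,0,-0.1,0]]'
python3 -m inch '[[0.15,0.9,0,-0.1,0],[0.15,0.9,0,-0.1,0],[0.2,0.9,0,-0.1,0],[0.2,0.8,0,-0.1,0],[0.15,0.7,0,-0.1,0]]'
python3 -m inch '[[0.06,0.5,0,-0.07,0],[0,0.25,0,0,0],[0,0,0,0,0],[0,0,0,0,0],[0,0,0,0,0]]'
cat > look.py <<'E'
from plant import r
from h import *
import sys
s=r.get_state();q=R.from_quat(s["eef_rot"]).as_matrix()[:,1];print(np.round(s["tool_pos"],4),"jaw deg",np.degrees(np.arctan2(q[1],q[0])),s["contact_force"])
for n in("top","scene"):
    d=r.snapshot(n);P=cloud(d);x,y,z=np.moveaxis(P,-1,0)
    h=cv2.cvtColor(d["pixels"],cv2.COLOR_RGB2HSV);near=(abs(x-.546)<.13)&(abs(y-.147)<.13)
    o=near&(h[...,0]<20)&(h[...,1]>150)&(z>.02)
    g=near&(h[...,0]>45)&(h[...,0]<85)&(h[...,1]>110)&(z>.078)&(z<.09)
    if o.sum()>5:
        zs=P[o][:,2];print(n,"orange z pct",np.round(np.percentile(zs,[5,50,80,99]),4))
        if len(sys.argv)>2:
            a,b=float(sys.argv[2]),float(sys.argv[3]);w=P[o&(z>a)&(z<b)];print("rim",*rect(w) if len(w)>3 else [])
    if g.sum()>5: print(n,"caddy",*rect(P[g]))
    if len(sys.argv)>1: cv2.imwrite(f"pics/{sys.argv[1]}_{n}.png",cv2.resize(d["pixels"][(slice(200,360) if n=="top" else slice(130,300)),(slice(150,350) if n=="top" else slice(270,490)),::-1],None,fx=3,fy=3))
E
python3 look.py a .155 .18
```

```text
clock: 6.65
tool_pos: [0.5047, -0.0896, 0.2173]
eef_rot: [-0.136, 0.991, 0.001, -0.001]
contact_force: [0.5, -0.5, -3.3]
opening: 0.157
clock: 7.15
tool_pos: [0.5232, 0.0228, 0.2173]
eef_rot: [-0.11, 0.994, 0.0, -0.001]
contact_force: [0.8, 0.1, -2.2]
opening: 0.157
clock: 7.65
tool_pos: [0.5443, 0.1283, 0.2172]
eef_rot: [-0.085, 0.996, 0.0, -0.001]
contact_force: [1.3, 0.4, -2.3]
opening: 0.155
clock: 8.15
tool_pos: [0.5464, 0.1432, 0.2181]
eef_rot: [-0.08, 0.997, -0.001, -0.0]
contact_force: [-0.4, -0.0, -3.1]
opening: 0.157
[0.5464 0.1432 0.2181] jaw deg 99.14476390051315 [-0.42025209 -0.01109742 -3.10546792]
top orange z pct [0.0766 0.1619 0.1691 0.6677]
rim [493.3 169. ] [3.5 3.8] -8.4 6
top caddy [497.5 183.4] [11.2 38.2] 26.5 38
scene orange z pct [0.1407 0.1538 0.1692 0.2336]
rim [547.6 141.6] [ 74.1 104.3] 9.2 317
scene caddy [548.  147.4] [ 91.  118.9] 9.5 130
```

```bash
python3 -m inch '[[-0.05,0.22,-0.5,0,0],[0,0,-0.5,0,0],[0,0,-0.3,0,0],[0,0,0,0,0],[0,0,0,0,0]]'
python3 look.py b .12 .15
```

```text
clock: 8.75
tool_pos: [0.5452, 0.1501, 0.1853]
eef_rot: [-0.08, 0.997, -0.0, -0.0]
contact_force: [-0.3, 0.3, -2.4]
opening: 0.153
[0.5452 0.1501 0.1853] jaw deg 99.23283934969736 [-0.32246012  0.25374767 -2.44275707]
scene orange z pct [0.1083 0.1201 0.1359 0.201 ]
rim [547.  147.8] [ 75.7 104.4] 9.3 360
scene caddy [547.3 147.1] [ 91.3 118.9] 9.1 112
```

View pics/b_scene.png

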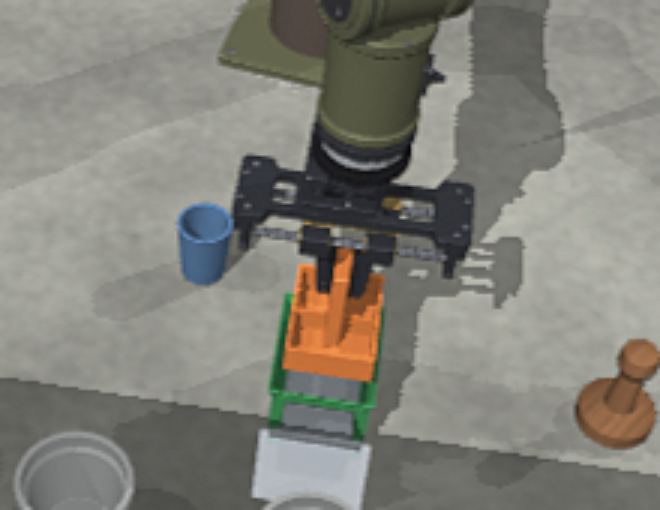

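The tray hangs upright over the bay (crop ~(335,320)), within about 1 mm. Next I lower it slowly.

```bash
python3 -m inch '[[0,-0.02,-0.3,0,0],[0,0,-0.3,0,0],[0,0,-0.3,0,0],[0,0,-0.2,0,0],[0,0,-0.1,0,0]]'
python3 -m inch '[[0,0,-0.2,0,0],[0,0,-0.1,0,0],[0,0,-0.1,0,0],[0,0,0,0,0],[0,0,0,0,0]]'
python3 look.py c .085 .115
```

```text
clock: 9.35
tool_pos: [0.5449, 0.1495, 0.1549]
eef_rot: [-0.081, 0.997, -0.0, -0.001]
contact_force: [0.1, 0.1, -2.3]
opening: 0.156
clock: 9.85
tool_pos: [0.5453, 0.1497, 0.1458]
eef_rot: [-0.081, 0.997, 0.0, 0.0]
contact_force: [0.5, -0.3, -3.0]
opening: 0.152
[0.5453 0.1497 0.1458] jaw deg 99.23481993851887 [ 0.5277671  -0.33787066 -3.03243227]
scene orange z pct [0.0689 0.0824 0.0969 0.1613]
rim [547.5 147.4] [ 75.5 105.2] 9.3 278
scene caddy [547.2 147.4] [ 91.  118.5] 9.2 129
```

Entered without contact. Now down to the platform in small steps.

```bash
python3 -m inch '[[0,0,-0.08,0,0],[0,0,-0.06,0,0],[0,0,0,0,0]]'
python3 -m inch '[[0,0,-0.04,0,0],[0,0,0,0,0]]'
python3 -m inch '[[0,0,-0.04,0,0],[0,0,0,0,0],[0,0,0,0,0]]'
```

```text
clock: 10.25
tool_pos: [0.5451, 0.1496, 0.142]
eef_rot: [-0.081, 0.997, -0.0, -0.0]
contact_force: [0.2, 0.7, -3.5]
opening: 0.158
clock: 10.45
tool_pos: [0.5453, 0.1496, 0.1412]
eef_rot: [-0.081, 0.997, 0.0, 0.0]
contact_force: [0.3, -0.1, -2.0]
opening: 0.155
clock: 10.75
tool_pos: [0.5453, 0.1497, 0.1407]
eef_rot: [-0.081, 0.997, 0.0, 0.0]
contact_force: [-1.5, -1.6, 3.9]
opening: 0.156
```

```bash
python3 -m inch '[[0,0,0,0,30],[0,0,0,0,40],[0,0,0,0,40],[0,0,0,0,40]]'
python3 -m inch '[[0,0,0.5,0,40],[0,0,0.8,0,40],[0,0,0.5,0,20],[0,0,0,0,0],[0,0,0,0,0]]'
python3 -m inch '[[0,0,0,0,0],[0,0,0,0,0],[0,0,0,0,0]]'
python3 look.py d .08 .1
```

```text
clock: 11.15
tool_pos: [0.5454, 0.1497, 0.1401]
eef_rot: [-0.081, 0.997, 0.0, 0.0]
contact_force: [0.0, 0.6, -0.1]
opening: 0.456
clock: 11.65
tool_pos: [0.5454, 0.1495, 0.1855]
eef_rot: [-0.08, 0.997, 0.0, 0.0]
contact_force: [-0.4, 0.8, -0.5]
opening: 0.21
clock: 11.95
tool_pos: [0.545, 0.1495, 0.1847]
eef_rot: [-0.081, 0.997, -0.0, -0.001]
contact_force: [-0.6, 0.5, -0.6]
opening: 0.002
[0.545  0.1495 0.1847] jaw deg 99.242149570087 [-0.64504069  0.50308788 -0.61804015]
scene orange z pct [0.0639 0.0782 0.0907 0.1563]
rim [544.2 147.9] [ 77.8 109.6] 9.4 327
scene caddy [547.3 147.5] [ 91.1 118.7] 9.2 127
```

View pics/d_scene.png

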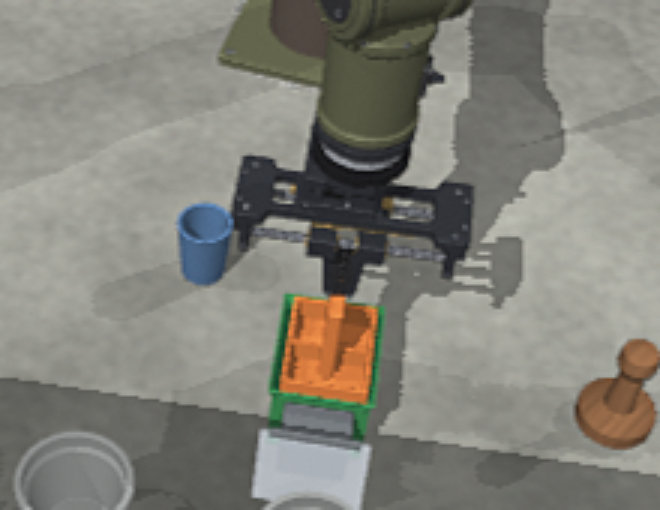

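The tray stands square in the bay, with the closed fingers just above its fin (crop ~(340,290)). Now press gently.

```bash
python3 -m inch '[[0.04,-0.06,-0.2,0,0],[0,0,-0.15,0,0],[0,0,-0.05,0,0],[0,0,0,0,0],[0,0,0,0,0]]' 
python3 -m inch '[[0,0,-0.05,0,0],[0,0,-0.05,0,0],[0,0,0,0,0]]'
python3 -m inch '[[0,0,-0.05,0,0],[0,0,-0.05,0,0],[0,0,0,0,0]]'
python3 -m inch '[[0,0,-0.08,0,0],[0,0,-0.08,0,0],[0,0,0,0,0]]'
python3 -m inch '[[0,0,-0.08,0,0],[0,0,-0.08,0,0],[0,0,0,0,0]]'
```

```text
clock: 12.55
tool_pos: [0.5463, 0.1482, 0.1752]
eef_rot: [-0.081, 0.997, 0.0, -0.0]
contact_force: [-0.1, -0.4, 0.0]
opening: 0.003
clock: 12.85
tool_pos: [0.5465, 0.1482, 0.173]
eef_rot: [-0.08, 0.997, 0.0, 0.0]
contact_force: [-0.5, 0.1, 3.3]
opening: 0.003
clock: 13.15
tool_pos: [0.5465, 0.1482, 0.1703]
eef_rot: [-0.08, 0.997, 0.0, 0.0]
contact_force: [-0.2, -0.9, 4.0]
opening: 0.002
clock: 13.45
tool_pos: [0.5464, 0.1482, 0.1661]
eef_rot: [-0.081, 0.997, 0.0, 0.0]
contact_force: [0.2, 0.2, 3.4]
opening: 0.005
clock: 13.75
tool_pos: [0.5464, 0.1482, 0.1622]
eef_rot: [-0.081, 0.997, 0.0, 0.0]
contact_force: [0.8, 0.1, 4.6]
opening: 0.006
```

```bash
python3 -m inch '[[0,0,-0.08,0,0],[0,0,-0.08,0,0],[0,0,-0.06,0,0],[0,0,0,0,0]]' | grep -E "pos|force"
cat > ok.py <<'E'
from plant import r
import sys
s=r.get_state();print(round(s["tool_pos"][2],4),round(s["contact_force"][2],1));sys.exit(s["contact_force"][2]>8)
E
python3 ok.py &&
python3 -m inch '[[0,0,-0.03,0,0],[0,0,-0.02,0,0],[0,0,0,0,0]]' >/dev/null && python3 ok.py &&
python3 -m inch '[[0,0,-0.03,0,0],[0,0,-0.02,0,0],[0,0,0,0,0]]' >/dev/null && python3 ok.py &&
python3 -m inch '[[0,0,-0.03,0,0],[0,0,-0.02,0,0],[0,0,0,0,0]]' >/dev/null && python3 ok.py &&
python3 -m inch '[[0,0,-0.03,0,0],[0,0,-0.02,0,0],[0,0,0,0,0]]' >/dev/null && python3 ok.py &&
python3 -m inch '[[0,0,-0.03,0,0],[0,0,-0.02,0,0],[0,0,0,0,0]]' >/dev/null && python3 ok.py &&
python3 -m inch '[[0,0,-0.03,0,0],[0,0,-0.02,0,0],[0,0,0,0,0]]' >/dev/null && python3 ok.py &&
python3 -m inch '[[0,0,-0.03,0,0],[0,0,-0.02,0,0],[0,0,0,0,0]]' >/dev/null && python3 ok.py &&
python3 -m inch '[[0,0,-0.03,0,0],[0,0,-0.02,0,0],[0,0,0,0,0]]' >/dev/null && python3 ok.py
```

```text
tool_pos: [0.5465, 0.1482, 0.1568]
contact_force: [0.4, 0.3, 3.9]
0.1568 3.9False
```

```bash
sed -i 's/sys.exit(\(.*\))$/sys.exit(int(\1))/' ok.py
python3 ok.py &&
python3 -m inch '[[0,0,-0.03,0,0],[0,0,-0.02,0,0],[0,0,0,0,0]]' >/dev/null && python3 ok.py &&
python3 -m inch '[[0,0,-0.03,0,0],[0,0,-0.02,0,0],[0,0,0,0,0]]' >/dev/null && python3 ok.py &&
python3 -m inch '[[0,0,-0.03,0,0],[0,0,-0.02,0,0],[0,0,0,0,0]]' >/dev/null && python3 ok.py &&
python3 -m inch '[[0,0,-0.03,0,0],[0,0,-0.02,0,0],[0,0,0,0,0]]' >/dev/null && python3 ok.py &&
python3 -m inch '[[0,0,-0.03,0,0],[0,0,-0.02,0,0],[0,0,0,0,0]]' >/dev/null && python3 ok.py &&
python3 -m inch '[[0,0,-0.03,0,0],[0,0,-0.02,0,0],[0,0,0,0,0]]' >/dev/null && python3 ok.py &&
python3 -m inch '[[0,0,-0.03,0,0],[0,0,-0.02,0,0],[0,0,0,0,0]]' >/dev/null && python3 ok.py &&
python3 -m inch '[[0,0,-0.03,0,0],[0,0,-0.02,0,0],[0,0,0,0,0]]' >/dev/null && python3 ok.py
```

```text
0.1568 3.9
0.1557 4.8
0.1545 5.8
0.1533 6.1
0.152 5.2
0.1511 9.3
```

```bash
python3 -m inch '[[0,0,-0.01,0,0],[0,0,0,0,0]]' | grep -E "pos|force"; python3 -m inch '[[0,0,0,0,0]]' | grep -E "pos|force"
```

```text
tool_pos: [0.5464, 0.1482, 0.151]
contact_force: [-2.1, 0.5, 9.6]
tool_pos: [0.5465, 0.1482, 0.151]
contact_force: [-1.4, -1.2, 9.5]
```

```bash
python3 -m inch '[[0,0,-0.02,0,0],[0,0,0,0,0],[0,0,0,0,0]]' | grep -E "pos|force"; python3 ok.py; python3 -m inch '[[0,0,0,0,0]]' | grep -E "pos|force"
```

```text
tool_pos: [0.5465, 0.1482, 0.1507]
contact_force: [-0.9, -1.7, 11.3]
0.1507 11.3
tool_pos: [0.5465, 0.1482, 0.1507]
contact_force: [-1.6, 0.3, 11.2]
```

```bash
python3 -m inch '[[0,0,-0.02,0,0],[0,0,0,0,0],[0,0,0,0,0]]' | grep -E "pos|force"; python3 -m inch '[[0,0,0,0,0]]' | grep -E "pos|force"
```

```text
tool_pos: [0.5464, 0.1482, 0.1504]
contact_force: [-1.5, -0.1, 11.8]
tool_pos: [0.5465, 0.1482, 0.1504]
contact_force: [-2.8, -0.7, 12.8]
```

```bash
python3 -m inch '[[0,0,-0.015,0,0],[0,0,0,0,0],[0,0,0,0,0]]' | grep -E "pos|force"
python3 -m inch '[[0,0,0.1,0,0],[0,0,0.1,0,0],[0,0,0.1,0,0],[0,0,0.1,0,0],[0,0,0.1,0,0]]'| grep -E "pos|force"
python3 -m inch '[[0,0,0.2,0,0],[0,0,0.4,0,0],[0,0,0.8,0,0],[0,0,0.6,0,0],[0,0,0,0,0]]'| grep -E "pos|force"
python3 look.py e .045 .095
```

```text
tool_pos: [0.5465, 0.1482, 0.1502]
contact_force: [-2.5, -0.3, 14.9]
tool_pos: [0.5459, 0.1479, 0.1611]
contact_force: [-1.0, 0.5, 0.4]
tool_pos: [0.5474, 0.1486, 0.2136]
contact_force: [0.6, 1.1, -0.4]
[0.5474 0.1486 0.2136] jaw deg 99.22011877183232 [ 0.60827455  1.08177399 -0.40231752]
top caddy [492.5 182.9] [ 6.8 23.5] 18.6 26
scene orange z pct [0.05   0.063  0.0786 0.1427]
rim [542.8 146.9] [ 77.1 108. ] 9.4 739
scene caddy [545.9 147.1] [ 91.3 121.6] 9.6 195
```

View pics/e_scene.png

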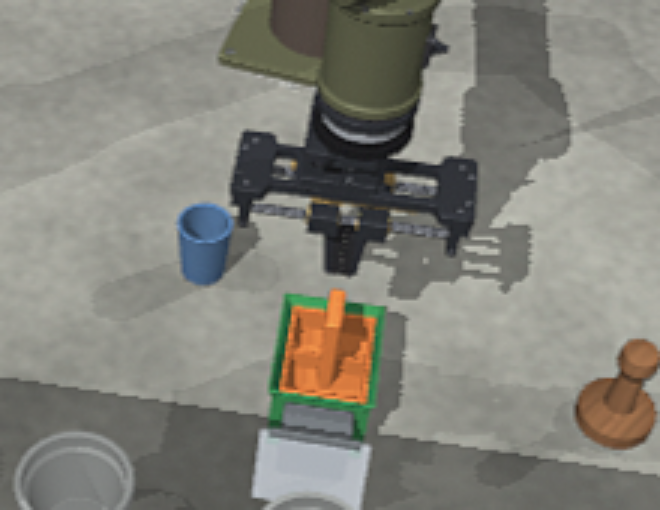

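Fin top fell from 0.156 to 0.143: the tray is held about 13.6 mm down, matching a 23 mm press less 9 mm of rise. I'll wait, recheck with the hand well clear, and hand in only if it still holds.

```bash
python3 -m inch '[[0,0,0.8,0,0],[-0.8,0,0.8,0,0],[-0.8,0,0,0,0],[-0.8,0,0,0,0],[-0.8,0,0,0,0]]' >/dev/null
python3 -m inch '[[0,0,0,0,0],[0,0,0,0,0],[0,0,0,0,0],[0,0,0,0,0],[0,0,0,0,0]]' >/dev/null
python3 -m inch '[[0,0,0,0,0],[0,0,0,0,0],[0,0,0,0,0],[0,0,0,0,0],[0,0,0,0,0]]' | grep -E "clock|force"
python3 look.py f .06 .085
```

```text
clock: 19.65
contact_force: [-0.2, -0.5, 0.3]
[0.4663 0.1481 0.2514] jaw deg 99.23933536607242 [-0.19982591 -0.48985609  0.25853689]
top orange z pct [0.0481 0.0545 0.0752 0.6534]
rim [577.  121.8] [36.7 81.9] 41.6 116
top caddy [594.7 124.5] [41.8 76.1] 53.0 104
scene orange z pct [0.0503 0.0624 0.0787 0.1432]
rim [542.6 147.1] [ 77.5 108.4] 9.7 324
scene caddy [545.9 147. ] [ 91.  121.6] 9.6 189
```

```bash
python3 -c "
from plant import r
print(r.finish_job())"
```

```text
the job is handed in; nothing more can be done
None
```

The orange tray is in the green caddy's bay, latched down, and I handed the job in at about 20 s of the 64 s allowed. I gripped the tray by its fin, set it on the raised platform, and released it. One slow press with the closed fingertips took it about 23 mm down, and the highest force I read was 14.9 N.

**Latch:** after I took the hand away, the fin top stood at 0.143 m, against 0.156 m before the press. That puts the tray about 13 mm below free height. About 1.5 s later it read the same, so I did not press again.

**Squareness:** the tray's angle agrees with the caddy's to about 0.2° (9.7° and 9.6° in the last check).

**Checks that disagreed or were not made:**
- **Centring:** the last outline fits put the tray about 3 mm from the caddy's centre in x. The fit also takes in parts of the cross wall and fin, and the bay leaves only 1.5 mm of play on each side, so I put this down to the fit.
- **Top camera:** the arm hid much of the bay there, so its last tray and caddy outlines were unusable. I relied on the scene camera.
- **Other objects:** I did not measure them again. The cup and tamper looked undisturbed in the last picture, and I saw no unexpected contact force.

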